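# Switch on and zero the kitchen scale

## Task

A plate stands on the kitchen scale. Switch the scale on by pressing its large round button fully down and releasing it, then zero the scale by pressing the long bar button fully down and releasing it. Do not press the small round button, and leave the plate where it stands.

Things in the scene. Friction and masses are not known exactly. Their poses are not given: they have to be found in the camera images.
- power_top (a point): Power: LARGE ROUND black button, 36 mm across. In a row of three along the front of the white scale (270 x 230 mm, 30 high, fixed, turned up to 17 deg), 70 mm between centres, order varies. Point: centre of its flat top, z up, y along the row. Top 46 mm above the worktop when up, 38 when fully down (8 mm travel to a hard stop, 8 mm above the housing); spring 1.8 N at first, 4.6 N at the stop, returns when let go.
- zero_top (a point): The zero button: the LONG BAR button, 52 mm along the row and 24 mm across it, black. In the same row. Point: centre of its flat top, z up, y along the row. Top 46 mm above the worktop when up, 38 when fully down (8 mm travel to a hard stop, 8 mm above the housing); spring 1.8 N at first, 4.6 N at the stop, returns when let go.
- unit_top (a point): The unit button, not to be pressed: the SMALL ROUND black button, 19 mm in diameter. In the same row. Point: centre of its flat top, z up, y along the row. Top 46 mm above the worktop when up, 38 when fully down (8 mm travel to a hard stop, 8 mm above the housing); spring 1.8 N at first, 4.6 N at the stop, returns when let go.
- plate_centre (a point): The white side plate, 190 mm in diameter and 17 mm high, lying loose on the scale's steel pan behind the buttons; the point is on its axis, 8 mm above its underside. Its rim is 53 mm above the worktop and comes no nearer than 45 mm to the line through the buttons' centres.

How it is judged:
By the outcome, as a careful person would: the job done as asked, in the order asked, and still so for the second after the job is handed in, with the robot touching nothing.
It also fails if it takes over 35 s, if anything falls off the work surface, if the arm or the gripper's body presses on something with over 40 N, if the wrist force passes 120 N, or if a joint passes its speed limit or range.

## Robot

A 7-joint arm with a two-finger parallel gripper is mounted at the origin on a cart in front of the work surface, level with it; the furniture and walls round the work are solid. World frame = base frame: x ahead of the robot, y to its left, z up, the work surface at z = 0. Lengths are in m, angles in rad, forces in N, time in s.
With the tool pointing down it reaches from about 0.425 to 0.925 m from the base axis. Payload 6.8 kg.
Tool frame: the origin (TCP) lies at the very end of the fingers, on their centre line; the grasp point (between the pads) lies 19 mm behind it; z points along the fingers, x is the direction in which the jaws open and shut, and the axes are right-handed (so a half turn about z gives the same grasp; the last joint's range is limited). The gripper opens to 85 mm and grips with 20 to 120 N. Pads are 22 mm wide; open, the fingers measure 114 mm over their backs; the gripper's body (76 mm by 85 mm) begins 54 mm behind the grasp point. The pads swing forward as they close: fully open they stand 13 mm farther back than shut.
Start: joints at [1.025, 0.477, 0.022, 1.555, -0.011, 1.109, -0.083], TCP at [0.286, -0.611, 0.231] pointing down, gripper open.
Joint ranges: [-2.96, 2.96], [-0.34, 2.1], [-1.41, 1.46], [0.24, 2.44], [-1.37, 4.51], [0.17, 1.92], [-2.96, 2.96]. Speed limits (rad/s): [2.39, 2.39, 3.14, 3.14, 3.14, 3.14, 3.14].

## Interface

Orientations are given as a rotation vector (axis times angle).
In Python, from bench import get_obs, imaging, hand_in gives the robot as it stands.
- The arm moves only by the tool send_rows, never from a script. Its argument "motion" is a list of rows, each an object with "dp": the shift along the world's x, y, z in m, a list of three; "rot": the turn, a rotation vector about the world's x, y, z in rad, a list of three; "grip": the finger opening in m, from 0 to 0.0854. In form: [{"dp": [dx, dy, dz], "rot": [ax, ay, az], "grip": grip}, ...]. A call has 1 to 20 rows; each row shifts and turns the pose as measured when the row begins; what a row does not reach is not made up. A row lasts 1/8 s, in which the tool goes at most 62.5 mm and 10.7 degrees, less where a joint would pass 70% of its speed; a pose out of reach is approached as far as the arm can. A call is refused whole if a number of a shift passes 0.0625 or a number of a turn 0.188, either way. A call with a gripper value outside its range is refused whole. The fingers move at their own pace and stop on an object; "grip_force" is the grip in N (left out, the last holds). Time passes only in rows, so rows that do not move let the fingers close. It gives the time, the measured TCP pose, the force and the opening at its end, in the units of the state.
- get_obs(): the state, without advancing time (a new reading comes with each control period).
- imaging.grab_frame(name): name is "scene" or "side" or "wrist"; returns a dict with "img" (400x640x3 uint8, red, green, blue), "fx", "fy", "cx", "cy" (pixels), "R" (3x3) and "t" (3): a world point X has camera coordinates R X + t. Camera axes: x right, y down, z forward; pixel columns grow to the right and rows downward; lengths in m; the calibration is good to about 2 mm. A picture is of the moment at which its call begins. There is no depth.
- hand_in(): hands the job in, once; it reports no verdict.
The state is a dict: "clock": time; "joints": joint angles; "qvel": joint speeds; "tau": joint torques, N m; "tcp_pos": TCP position; "orientation": TCP orientation; "contact_force": force on the tool from outside, world axes, zero at the start; "moment": the same for the moment, N m; "grip_width": finger opening in m.
Only numpy, scipy, OpenCV 4.12 (cv2) and the standard library are available. Lean on these libraries where they do the work, as an engineer would, in place of code of your own. Each camera call takes 0.05 s, during which the arm holds its last target. There are 200 camera calls.

## Working session

There is one attempt and no reset: what is moved stays moved. The work goes in short steps, Python scripts to look and compute and a tool call to move; the robot and the scene stay as the last step left them, time stands still between calls to the robot, and variables do not carry over. Pictures are saved under pics/ and viewed, about 8 in all and at most 12, crops included, and the job is handed in when it is done.

Besides the shell and the picture viewer there is one more tool, called after ">>>" by a JSON object that holds its "op" and its "data", one argument or row to a line. send_rows: Moves the arm, as the interface text tells. Its arguments: {"type":"object","properties":{"motion":{"type":"array","items":{"type":"object","properties":{"dp":{"type":"array","items":{"type":"number"}},"rot":{"type":"array","items":{"type":"number"}},"grip":{"type":"number"}}}},"grip_force":{"type":"number"}},"required":["motion"]}

```bash
mkdir -p pics; python3 - <<'E'
from bench import get_obs, imaging
import cv2,numpy as np,pickle
o=get_obs();print({k:np.round(v,3) for k,v in o.items()})
f={n:imaging.grab_frame(n) for n in("scene","side","wrist")}
pickle.dump(f,open('f0.pkl','wb'))
for n in f: print(n,f[n]['fx'],(-f[n]['R'].T@f[n]['t']).round(3))
cv2.imwrite('pics/a.png',f['scene']['img'][...,::-1]);cv2.imwrite('pics/b.png',f['side']['img'][...,::-1])
E
```

```text
{'clock': np.float64(0.0), 'joints': array([ 1.025,  0.478,  0.022,  1.556, -0.011,  1.109, -0.083]), 'qvel': array([-0.001, -0.001, -0.001,  0.002, -0.001,  0.001, -0.   ]), 'tau': array([-1.0000e-03, -5.9646e+01,  1.6080e+00, -2.8120e+01,  1.2000e-02,
        9.0000e-03,  0.0000e+00]), 'tcp_pos': array([ 0.286, -0.611,  0.23 ]), 'orientation': array([-2.65 ,  1.685,  0.003]), 'contact_force': array([ 1.227,  0.459, -0.662]), 'moment': array([0.024, 0.026, 0.001]), 'grip_width': np.float64(0.085)}
scene 452.60862739739576 [-0.048  0.154  0.655]
side 383.25745404617453 [0.922 0.27  0.799]
wrist 314.55662324419103 [ 0.347 -0.584  0.372]
```

View pics/a.png

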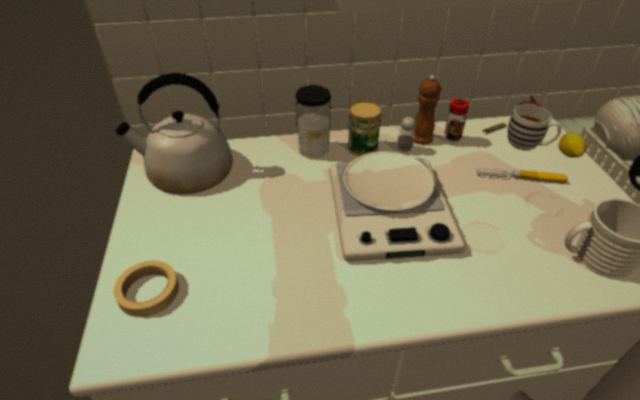

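View pics/b.png

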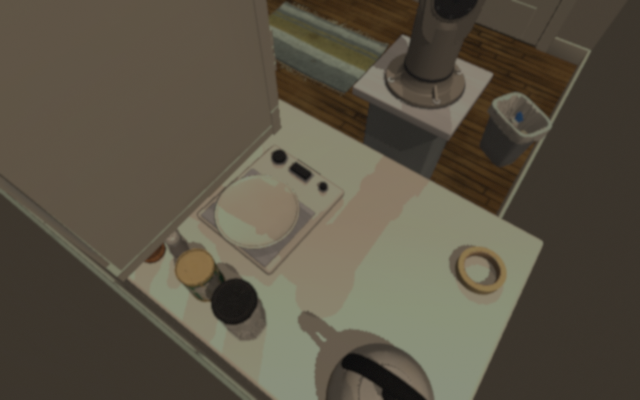

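The scene view shows the small button at about (366,238), the bar at (403,235) and the large button at (440,232). In the side view they are at (323,187), (301,172) and (279,156).

```bash
cat > h.py <<'E'
import numpy as np,cv2
def ray(f,p,z):
    d=f['R'].T@np.array([(p[0]-f['cx'])/f['fx'],(p[1]-f['cy'])/f['fy'],1]);c=-f['R'].T@f['t']
    return c+d*(z-c[2])/d[2]
def blobs(f,box,thr,amin=20):
    x0,y0,x1,y1=box;g=f['img'][y0:y1,x0:x1].max(2)
    n,l,s,c=cv2.connectedComponentsWithStats((g<thr).astype(np.uint8))
    return [(c[i]+[x0,y0],s[i]) for i in range(1,n) if s[i,4]>=amin]
E
python3 - <<'E'
import pickle;from h import *
f=pickle.load(open('f0.pkl','rb'))
for n,b in(('scene',(345,220,458,246)),('side',(265,145,335,196))):
    for c,s in blobs(f[n],b,75): print(n,c.round(1),s,ray(f[n],c,.045).round(4))
s=f['side']
for p in((280,130),(120,275),(275,100),(285,105),(540,240)): print(p,ray(s,p,0).round(3),ray(s,p,.45).round(3))
E
```

```text
scene [439.5 232.8] [ 84   4  21  18 299] [ 0.4916 -0.148   0.045 ]
scene [402.9 235.3] [ 43   8  31  15 386] [ 0.4959 -0.0789  0.045 ]
scene [366.  237.8] [ 16  12  11  12 101] [ 0.5002 -0.01    0.045 ]
side [278.7 156.7] [  7   5  15  14 169] [ 0.5079 -0.1477  0.045 ]
side [300.2 171.4] [ 25  18  22  18 223] [ 0.5125 -0.0781  0.045 ]
side [322.6 186.3] [54 37  8 10 61] [ 0.5162 -0.0097  0.045 ]
(280, 130) [ 0.41  -0.227  0.   ] [0.698 0.053 0.45 ]
(120, 275) [ 0.936 -0.252  0.   ] [0.928 0.042 0.45 ]
(275, 100) [ 0.33  -0.309  0.   ] [0.663 0.017 0.45 ]
(285, 105) [ 0.328 -0.273  0.   ] [0.663 0.033 0.45 ]
(540, 240) [0.321 0.467 0.   ] [0.66  0.356 0.45 ]
```

>>> {"op": "send_rows", "data": {
  "motion": [
    {"dp":[0.018,0.0385,-0.007],"rot":[0,0,-0.0315],"grip":0},
    {"dp":[0.018,0.0385,-0.007],"rot":[0,0,-0.0315],"grip":0},
    {"dp":[0.018,0.0385,-0.007],"rot":[0,0,-0.0315],"grip":0},
    {"dp":[0.018,0.0385,-0.007],"rot":[0,0,-0.0315],"grip":0},
    {"dp":[0.018,0.0385,-0.007],"rot":[0,0,-0.0315],"grip":0},
    {"dp":[0.018,0.0385,-0.007],"rot":[0,0,-0.0315],"grip":0},
    {"dp":[0.018,0.0385,-0.007],"rot":[0,0,-0.0315],"grip":0},
    {"dp":[0.018,0.0385,-0.007],"rot":[0,0,-0.0315],"grip":0},
    {"dp":[0.018,0.0385,-0.007],"rot":[0,0,-0.0315],"grip":0},
    {"dp":[0.018,0.0385,-0.007],"rot":[0,0,-0.0315],"grip":0},
    {"dp":[0.018,0.0385,-0.007],"rot":[0,0,-0.0315],"grip":0},
    {"dp":[0.016,0.0385,-0.007],"rot":[0,0,-0.0315],"grip":0},
    {"dp":[0,0,0],"rot":[0,0,0],"grip":0}
  ]
}}

```text
clock: 1.78
tcp_pos: [0.502, -0.1327, 0.1418]
orientation: [-2.272, 2.17, 0.007]
contact_force: [0.5, -0.1, -0.0]
grip_width: -0.0
```

```bash
python3 - <<'E'
from bench import get_obs, imaging
from h import *
import pickle
from scipy.spatial.transform import Rotation as Ro
o=get_obs();print(o['clock'],o['tcp_pos'].round(4),o['contact_force'].round(2),o['grip_width'],Ro.from_rotvec(o['orientation']).as_matrix().round(3))
f={n:imaging.grab_frame(n) for n in("scene","side","wrist")};pickle.dump(f,open('f1.pkl','wb'))
cv2.imwrite('pics/c.png',f['wrist']['img'][...,::-1])
print((-f['wrist']['R'].T@f['wrist']['t']).round(3))
for c,s in blobs(f['wrist'],(0,0,640,400),60,200): print(c.round(1),s,ray(f['wrist'],c,.046).round(4))
E
```

```text
1.775 [ 0.502  -0.1327  0.1418] [ 0.54 -0.13 -0.03] -4.386952044207623e-05 [[ 0.046 -0.999 -0.003]
 [-0.999 -0.046  0.003]
 [-0.003  0.003 -1.   ]]
[ 0.568 -0.135  0.284]
[160.4 185.2] [146 173  30  25 572] [ 0.5123 -0.0164  0.046 ]
[247.8 193.8] [ 215  176   68   37 2063] [ 0.5083 -0.0838  0.046 ]
[334.6 202.4] [ 313  180   45   46 1602] [ 0.5042 -0.1517  0.046 ]
[307.8 350.8] [    0   240   640   160 51813] [ 0.3648 -0.1355  0.046 ]
[624.4 279.5] [608 262  32  32 292] [ 0.4474 -0.3985  0.046 ]
[608.3 312.5] [ 578  272   62   81 1447] [ 0.4155 -0.3942  0.046 ]
```

View pics/c.png

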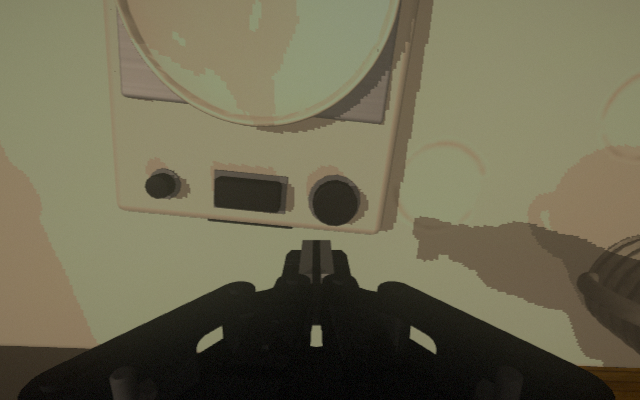

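The wrist view shows the small button at (160,185), the bar at (248,194) and the large button at (335,202). These agree with the other views to about 4 mm, so I'll press the large button at (.502,-.150).

>>> {"op": "send_rows", "data": {
  "motion": [
    {"dp":[0,-0.009,-0.03],"rot":[0,0,0],"grip":0},
    {"dp":[0,-0.009,-0.03],"rot":[0,0,0],"grip":0},
    {"dp":[0,0,-0.018],"rot":[0,0,0],"grip":0},
    {"dp":[0,0,0],"rot":[0,0,0],"grip":0}
  ]
}}

```text
clock: 2.42
tcp_pos: [0.4991, -0.1638, 0.0638]
orientation: [2.251, -2.187, 0.002]
contact_force: [-0.6, -0.1, -0.6]
grip_width: -0.0
```

```bash
cat > look.py <<'E'
import sys
from bench import get_obs, imaging
from h import *
w=imaging.grab_frame('wrist');s=imaging.grab_frame('side')
o=get_obs();print(o['clock'],o['tcp_pos'].round(4),o['qvel'].round(3),o['contact_force'].round(2))
for c,st in blobs(w,(0,0,640,400),60,200)[:4]: print(c.round(1),st,ray(w,c,.046).round(4))
p=w['R']@o['tcp_pos']+w['t'];print('tcp px',p[0]/p[2]*w['fx']+w['cx'],p[1]/p[2]*w['fy']+w['cy'])
im=cv2.resize(s['img'][120:220,240:360],None,fx=3.2,fy=3.2)
cv2.imwrite(sys.argv[1],np.hstack([w['img'][60:380,120:520],im])[...,::-1])
E
python3 look.py pics/d.png
```

```text
2.525 [ 0.5004 -0.1636  0.0652] [-0.012 -0.018 -0.011 -0.008 -0.001 -0.002 -0.002] [1.15 0.51 0.3 ]
[ 42.1 213.2] [  16  195   53   37 1471] [ 0.513 -0.019  0.046]
[168.5 223.6] [ 118  198  102   52 4450] [ 0.5091 -0.0852  0.046 ]
[315.1 343.4] [   18   202   597   198 51149] [ 0.4356 -0.1659  0.046 ]
tcp px 314.4036681678548 257.8306963773067
```

View pics/d.png

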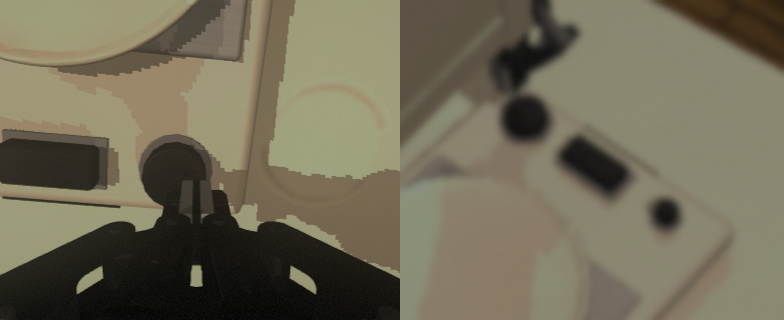

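```bash
python3 - <<'E'
from bench import get_obs, imaging
from h import *
w=imaging.grab_frame('wrist');o=get_obs();print(o['tcp_pos'])
for p in((293,234),(261,234),(325,234),(294,202)):print(p,ray(w,p,.046).round(4))
im=cv2.resize(w['img'][180:290,220:380],None,fx=5,fy=5,interpolation=cv2.INTER_CUBIC)
cv2.imwrite('pics/e.png',np.clip(im[...,::-1]*2.0,0,255).astype(np.uint8))
E
```

```text
[ 0.50088438 -0.16319454  0.06554937]
(293, 234) [ 0.5059 -0.1516  0.046 ]
(261, 234) [ 0.5054 -0.1342  0.046 ]
(325, 234) [ 0.5064 -0.1691  0.046 ]
(294, 202) [ 0.524 -0.152  0.046]
```

View pics/e.png

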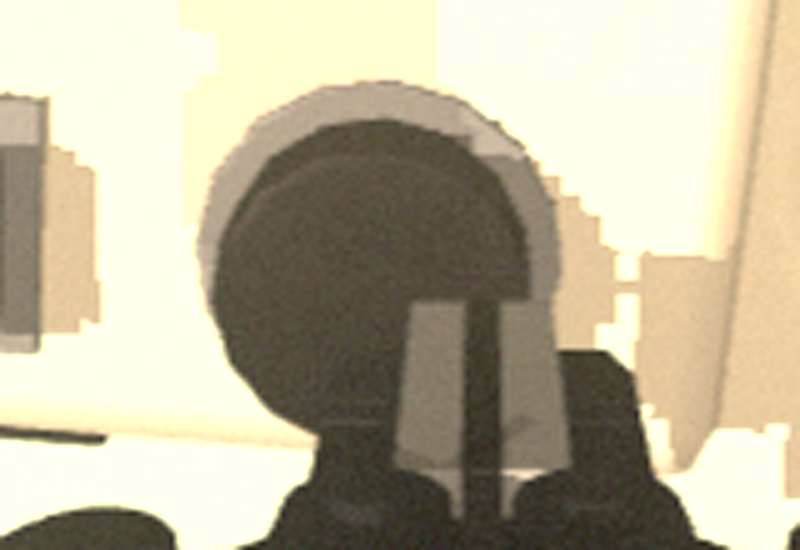

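The enlarged wrist view puts the large button's top centre at pixel (294,242), which is (.501,-.152). Small button and bar are well clear.

>>> {"op": "send_rows", "data": {
  "motion": [
    {"dp":[0,0.011,-0.004],"rot":[0,0,0],"grip":0},
    {"dp":[0,0,-0.004],"rot":[0,0,0],"grip":0},
    {"dp":[0,0,0],"rot":[0,0,0],"grip":0},
    {"dp":[0,0,0],"rot":[0,0,0],"grip":0}
  ]
}}

```text
clock: 3.08
tcp_pos: [0.5023, -0.1511, 0.059]
orientation: [-2.254, 2.185, -0.011]
contact_force: [0.4, 0.1, 0.2]
grip_width: 0.0002
```

>>> {"op": "send_rows", "data": {
  "motion": [
    {"dp":[0,0,-0.007],"rot":[0,0,0],"grip":0},
    {"dp":[0,0,-0.006],"rot":[0,0,0],"grip":0},
    {"dp":[0,0,-0.006],"rot":[0,0,0],"grip":0},
    {"dp":[0,0,-0.004],"rot":[0,0,0],"grip":0},
    {"dp":[0,0,-0.003],"rot":[0,0,0],"grip":0}
  ]
}}

```text
clock: 3.7
tcp_pos: [0.5029, -0.1514, 0.0373]
orientation: [-2.254, 2.187, -0.012]
contact_force: [-16.8, 5.0, 54.6]
grip_width: -0.0001
```

Hard stop reached: z .0373 and 55 N. Now I'll release and lift off gently.

>>> {"op": "send_rows", "data": {
  "motion": [
    {"dp":[0,0,0.006],"rot":[0,0,0],"grip":0},
    {"dp":[0,0,0.012],"rot":[0,0,0],"grip":0},
    {"dp":[0,0,0.012],"rot":[0,0,0],"grip":0},
    {"dp":[0,0,0],"rot":[0,0,0],"grip":0},
    {"dp":[0,0,0],"rot":[0,0,0],"grip":0}
  ]
}}

```text
clock: 4.32
tcp_pos: [0.5028, -0.1516, 0.069]
orientation: [-2.253, 2.188, -0.012]
contact_force: [-0.3, -0.6, -0.2]
grip_width: 0.0002
```

```bash
python3 look.py pics/f.png
```

```text
4.425 [ 0.5028 -0.1516  0.0689] [-0.     0.004  0.     0.001  0.002 -0.    -0.001] [-0.14 -0.1   0.73]
[ 72.3 217.7] [  48  200   49   36 1312] [ 0.513  -0.0183  0.046 ]
[194.3 227.7] [ 146  203   97   50 4108] [ 0.5091 -0.0847  0.046 ]
[316.2 344.8] [   18   207   597   193 50589] [ 0.4346 -0.1546  0.046 ]
tcp px 314.57434879733546 258.9858623146129
```

View pics/f.png

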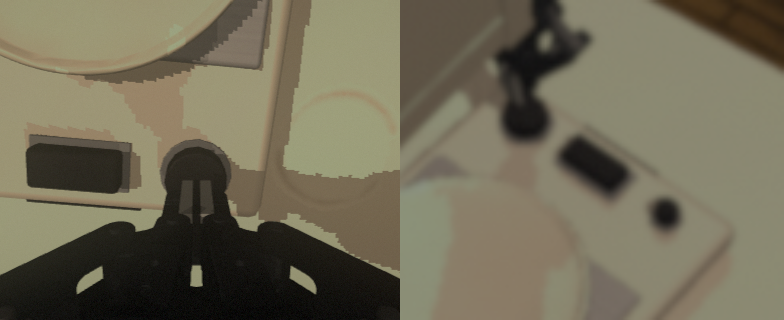

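Large button is back up and the finger is centred over it. The bar's top centre is near (194,229), about (.507,-.083), so I'll move there next.

>>> {"op": "send_rows", "data": {
  "motion": [
    {"dp":[0.001,0.017,0],"rot":[0,0,0],"grip":0},
    {"dp":[0.001,0.017,0],"rot":[0,0,0],"grip":0},
    {"dp":[0.001,0.016,0],"rot":[0,0,0],"grip":0},
    {"dp":[0.001,0.012,0],"rot":[0,0,0],"grip":0},
    {"dp":[0,0,0],"rot":[0,0,0],"grip":0},
    {"dp":[0,0,0],"rot":[0,0,0],"grip":0}
  ]
}}

```text
clock: 5.18
tcp_pos: [0.5065, -0.0831, 0.0681]
orientation: [-2.257, 2.184, -0.009]
contact_force: [-0.1, 0.3, -0.5]
grip_width: -0.0
```

```bash
python3 look.py pics/g.png
```

```text
5.275 [ 0.5065 -0.0834  0.0681] [ 0.006  0.001  0.004  0.    -0.001 -0.001 -0.   ] [-0.46 -0.28  0.21]
[192.2 227.2] [ 173  209   39   37 1035] [ 0.5132 -0.0153  0.046 ]
[316.  342.5] [   18   213   597   187 51766] [ 0.4407 -0.086   0.046 ]
[431.6 248.1] [ 392  217   74   64 3308] [ 0.5051 -0.149   0.046 ]
tcp px 315.1973274929304 259.0993739338085
```

View pics/g.png

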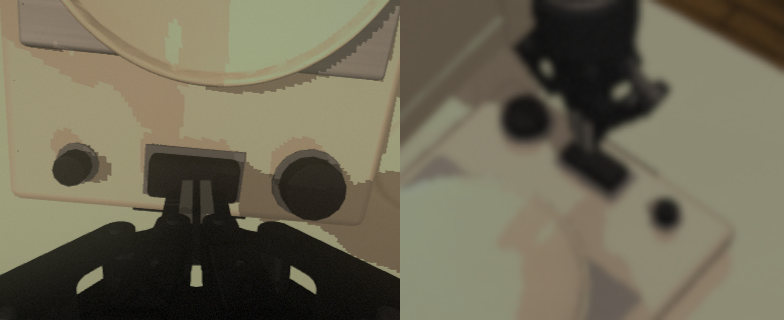

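The finger stands over the bar's middle. The midpoint of the two neighbouring buttons is (.509,-.082), which agrees, so I'll press.

>>> {"op": "send_rows", "data": {
  "motion": [
    {"dp":[0,0,-0.008],"rot":[0,0,0],"grip":0},
    {"dp":[0,0,-0.008],"rot":[0,0,0],"grip":0},
    {"dp":[0,0,-0.007],"rot":[0,0,0],"grip":0},
    {"dp":[0,0,-0.006],"rot":[0,0,0],"grip":0},
    {"dp":[0,0,-0.003],"rot":[0,0,0],"grip":0},
    {"dp":[0,0,-0.002],"rot":[0,0,0],"grip":0}
  ]
}}

```text
clock: 6.02
tcp_pos: [0.5069, -0.0848, 0.0376]
orientation: [2.253, -2.189, 0.01]
contact_force: [-10.8, 2.6, 33.7]
grip_width: 0.0
```

Bar is at its hard stop: z .0376 and 34 N. Releasing and retreating.

>>> {"op": "send_rows", "data": {
  "motion": [
    {"dp":[0,0,0.006],"rot":[0,0,0],"grip":0},
    {"dp":[0,0,0.012],"rot":[0,0,0],"grip":0},
    {"dp":[0,0,0.02],"rot":[0,0,0],"grip":0},
    {"dp":[0,0,0.03],"rot":[0,0,0],"grip":0},
    {"dp":[0,0,0.03],"rot":[0,0,0],"grip":0},
    {"dp":[0,0,0.02],"rot":[0,0,0],"grip":0},
    {"dp":[0,0,0],"rot":[0,0,0],"grip":0},
    {"dp":[0,0,0],"rot":[0,0,0],"grip":0}
  ]
}}

```text
clock: 7.02
tcp_pos: [0.5054, -0.085, 0.1588]
orientation: [2.252, -2.188, 0.007]
contact_force: [-1.2, 1.2, 0.2]
grip_width: 0.0
```

```bash
python3 look.py pics/i.png; python3 -c "
from bench import imaging;import cv2
f=imaging.grab_frame('scene')['img'];cv2.imwrite('pics/j.png',cv2.resize(f[130:280,310:490],None,fx=4,fy=4)[...,::-1])"
```

```text
7.125 [ 0.5054 -0.085   0.1586] [ 0.001  0.003 -0.    -0.001  0.     0.003  0.002] [ 0.2   0.39 -0.64]
[230.  190.5] [218 179  25  24 443] [ 0.5124 -0.0146  0.046 ]
[311.5 197.6] [ 281  181   63   34 1784] [ 0.5082 -0.0824  0.046 ]
[392.  204.4] [ 371  184   43   42 1437] [ 0.5043 -0.1502  0.046 ]
[307.2 350.7] [    0   240   640   160 52421] [ 0.3565 -0.0822  0.046 ]
tcp px 314.52454358834456 259.0290988939692
```

View pics/i.png

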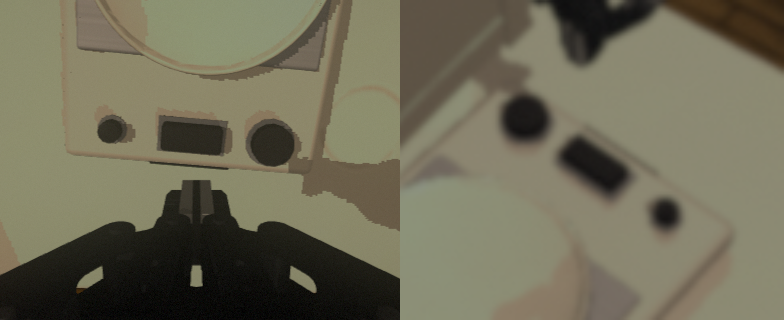

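View pics/j.png

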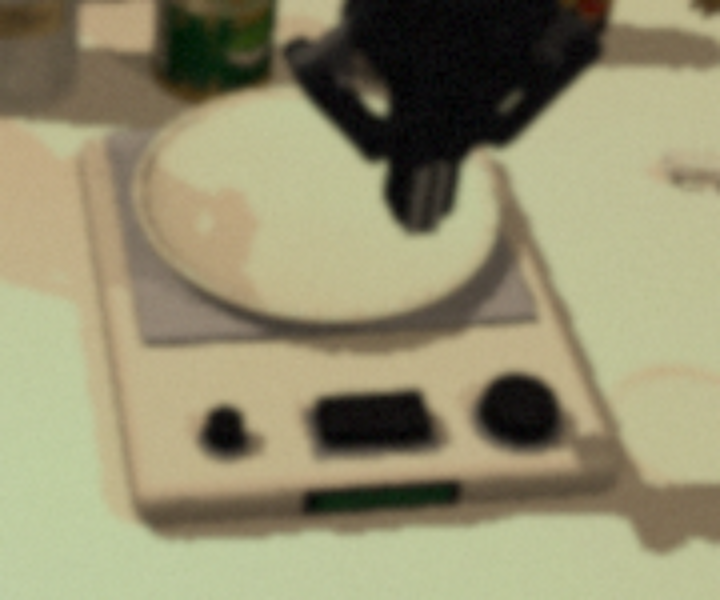

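All three buttons are up, the plate is in place and the tool is well clear. The front display, at about (380,497) in the crop, looks dark green, so I'll compare it with the first picture.

```bash
python3 -c "
import pickle;from bench import imaging
a=pickle.load(open('f0.pkl','rb'))['scene']['img'];a1=pickle.load(open('f1.pkl','rb'))['scene']['img'];b=imaging.grab_frame('scene')['img']
for i in(a,a1,b):print(i[252:256,392:418].mean((0,1)).round(1))
import numpy as np
print(np.abs(a.astype(int)-b)[150:212,335:400].mean())"
```

```text
[21.5 34.8 19.1]
[24.  38.1 20.7]
[24.  38.  20.7]
18.39387923904053
```

The display has not changed since before the presses, so it gives no evidence either way. The plate's outline (columns 344–435, bottom row 210) matches the first picture. Handing in.

```bash
python3 -c "
from bench import hand_in;print(hand_in())"
```

```text
the job is handed in; nothing more can be done
None
```

I pressed the large round power button and then the long bar zero button, each fully down and released, and handed the job in at about 7 s on the robot's clock.

- **Presses:** the power button reached its hard stop at z = 37.3 mm with about 55 N upward on the tool. The zero button reached its stop at z = 37.6 mm with about 34 N. Both are well above the 4.6 N spring force at the stop, so both were fully down.
- **After release:** the last pictures show all three buttons up and the tool about 11 cm above the buttons. The small button was not approached, and the plate's outline is where it was at the start, within a couple of pixels.
- **Checks that did not help or disagreed:**
  - The scale's display looked the same before and after, so it does not confirm the result.
  - A raw pixel comparison over the plate differed by about 18 grey levels on average. I put this down to the arm and its shadow, but did not check it separately.
  - Before the close-up, the scene and side views disagreed by up to 16 mm in x, because each saw a different side of the buttons. Close-up wrist pictures settled the positions.

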